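# Swap the phones on the sloped desk charger

## Task

The orange phone on the sloped charging stand is full: take it off and lay it flat, screen up, on the floor of the wooden desk tray. Then put the blue phone from the notebook in its place on the charging stand: lengthwise up the slope, screen out, centred on the narrow pad, lying flat against it with its lower end down on the lip (either end may be the lower). Set both phones down without dropping them, and leave the lens, the mug, the lens cap and the card case where they are.

Things in the scene. Friction and masses are not known exactly. Their poses are not given: they have to be found in the camera images.
- orange_phone: Orange phone in a hard case, screen up at the start: 124 mm along its x, 60 mm wide along its y, 13 mm thick, about 0.19 kg. Origin: centre of its underside; z points out of the screen. It starts on the charging stand, leaning on the slope with its lower end on the lip.
- blue_phone: Blue phone in a hard case, screen up at the start: 124 mm along its x, 60 mm wide along its y, 13 mm thick, about 0.19 kg. Origin: centre of its underside; z points out of the screen. It starts lying on the notebook.
- charger: Aluminium phone charging stand, fixed to the desk: a foot 130 x 90 mm, 12 mm thick, and a post that carries the sloped black pad. Origin: under the middle of the stand, on the desk.
- charger_pad: Sloped pad of the stand, 44 mm wide, 92 long, 10 thick. x: up the slope (37 degrees above level), y: across, z: out of its face, up and towards the robot. Origin: on the face, mid-width, at the upper side of the lip, 55 mm above the desk. The lip at the low end stands 10 mm out of the face. A seated phone's underside centre is at x = 62 mm, y = 0.
- tray: Open wooden desk tray, fixed: 250 mm (x) by 160 mm (y) outside, 22 mm high, walls and floor 5 mm thick. Origin: centre of its underside. A lens cap lies near its +x end; the rest is empty.
- notebook: Closed grey notebook, fixed: 210 mm (x) by 150 mm (y), 16 mm thick. Origin: centre of its underside.
- lens: Upright black camera lens, 66 mm diameter, 80 mm tall. Origin: centre of its underside. To be left alone.
- mug: Blue mug, 76 mm diameter, 90 mm tall, handle on its +y side. Origin: centre of its underside. To be left alone.
- lens_cap: Black lens cap lying in the tray near the tray's +x end, 52 mm diameter, 9 mm thick. Origin: centre of its underside. To be left alone.
- card_case: Yellow memory card case lying on the notebook near its +x end, 36 x 50 x 10 mm. Origin: centre of its underside. To be left alone.
Not all that is in view belongs to the job. Leave any green look-alike of the blue_phone alone.

How it is judged:
On the way, in this order (a step that is already met when the one before it is completed fails the run):
1. the orange phone lies released and flat on the tray's floor, screen up (x of orange_phone in the frame of tray between -0.08 and 0.08 m and y of orange_phone in the frame of tray between -0.055 and 0.055 m and z of orange_phone in the frame of tray between 0 and 0.01 m and angle between orange_phone's own z axis and vertical below 0.08 rad and linear speed of orange_phone below 0.02 m/s and angular speed of orange_phone below 0.2 rad/s and contact force between the fingers and orange_phone below 0.1 N), for 0.2 s.
2. the blue phone lies released on the charging pad, centred, against the lip (x of blue_phone in the frame of charger_pad between 0.058 and 0.071 m and y of blue_phone in the frame of charger_pad between -0.01 and 0.01 m and z of blue_phone in the frame of charger_pad between -0.003 and 0.005 m and angle between the x axis of blue_phone and the x axis of charger_pad, either way round below 0.14 rad and angle between the z axis of blue_phone and the z axis of charger_pad, either way round below 0.08 rad and angle between blue_phone's own z axis and vertical below 1.2 rad and linear speed of blue_phone below 0.02 m/s and angular speed of blue_phone below 0.2 rad/s and contact force between the fingers and blue_phone below 0.1 N), for 0.2 s.
At the end, for the whole second after the job is handed in: Orange phone flat (5 deg) on the tray floor, screen up, inside the walls. Blue phone on the pad, screen out: flat on it (5 deg, 5 mm), centre within 10 mm of the pad's middle line, length within 8 deg of the slope line, lower end within 9 mm of the lip. Both released and at rest (all of step 1 and all of step 2); the robot touches nothing.
It fails at once if a phone is dropped: it moves faster than 0.75 m/s while the fingers do not touch it ((linear speed of orange_phone above 0.75 m/s and contact force between the fingers and orange_phone below 0.1 N) or (linear speed of blue_phone above 0.75 m/s and contact force between the fingers and blue_phone below 0.1 N)).
It fails at once if a bystander (lens, mug, lens cap, card case) is moved by more than 25 mm (distance of any of lens, mug, lens_cap, card_case from where it was at the start of the episode above 0.025 m).
It also fails if it takes over 53 s, if anything falls off the work surface, if the arm or the gripper's body presses on something with over 40 N, if the wrist force passes 120 N, or if a joint passes its speed limit or range.

## Robot

A 6-joint arm with a two-finger parallel gripper is mounted at the origin on the work surface. World frame = base frame: x ahead of the robot, y to its left, z up, the work surface at z = 0. Lengths are in m, angles in rad, forces in N, time in s.
With the tool pointing down it reaches from about 0.35 to 0.975 m from the base axis. Payload 4.9 kg.
Tool frame: the origin (TCP) lies at the very end of the fingers, on their centre line; the grasp point (between the pads) lies ctrl.hold_point_z behind it (ctrl.hold_point_z is the distance from the TCP to the grasp point, in m); z points along the fingers, y is the line along which they close (so a half turn about z gives the same grasp; the last joint's range is limited). The gripper opens to 85 mm and grips with 20 to 120 N. Pads are 22 mm wide; open, the fingers measure 114 mm over their backs; the gripper's body (76 mm by 85 mm) begins 54 mm behind the grasp point. The pads swing forward as they close: fully open they stand 13 mm farther back than shut.
Start: joints at [-1.249, 0.053, 1.613, -0, 1.476, -0.119], TCP at [0.267, -0.565, 0.231] pointing down, gripper open.
Joint ranges: [-3.01, 3.01], [-1.01, 2.22], [0.06, 2.58], [-1.02, 4.17], [0.09, 2.62], [-3.14, 3.14]. Speed limits (rad/s): [2.57, 2.57, 3.14, 3.14, 3.14, 3.14].

## Interface

Orientations are given as a rotation vector (axis times angle).
In Python, from station import ctrl gives the robot as it stands. The module is installed in compiled form; this text tells all that it offers.
- The arm moves only by the tool jog_arm, never from a script. Its argument "deltas" is a list of rows, each a list of 3 entries, a list of its own where there are three numbers: the closure, from -1 (fully open) to 1 (shut), then the shift along the world's x, y, z scaled (see below), then the turn, a rotation vector about the world's x, y, z scaled (see below). A call has 1 to 12 rows; each row is the pose to reach, as a shift and turn from the pose commanded when the call began, turning the shorter way round; what a row does not reach only later rows make up. The controller multiplies each number of a shift by 0.4 m and each number of a turn by 180 degrees. A row lasts 1/12 s, in which the tool goes at most 41.7 mm and 7.16 degrees, less where a joint would pass 70% of its speed; a pose out of reach is approached as far as the arm can. A call with a number of a shift or a turn outside -1 to 1 is refused whole. A call with a gripper value outside its range is refused whole. The fingers move at their own pace and stop on an object; "squeeze" is the grip in N (left out, the last holds). Time passes only in rows, so rows that repeat a pose let the fingers close. It gives the time, the measured TCP pose, the force, the opening and the grip force at its end, in the units of the state.
- ctrl.get_obs(): the state, without advancing time (a new reading comes with each control period).
- ctrl.get_image(name): name is "scene" or "top" or "wrist"; returns the picture (400x640x3 uint8, red, green, blue); there is no depth.
- ctrl.get_calibration(name): a dict with "K" (3x3 intrinsics, pixels), "extrinsics" (4x4, takes a point from world to camera coordinates). Camera axes: x right, y down, z forward; pixel columns grow to the right and rows downward; lengths in m; the calibration is good to about 2 mm. A picture is of the moment at which its call begins: read the wrist's pose just before it. get_calibration takes no time and is no camera call; for the wrist camera it gives the pose at the moment of the call.
- ctrl.finish_job(): hands the job in; it is judged then, once.
The state is a dict: "t": time; "q": joint angles; "dq": joint speeds; "effort": joint torques, N m; "tool_pos": TCP position; "tool_rot": TCP orientation; "contact_force": force on the tool from outside, world axes, zero at the start; "wrist_torque": the same for the moment, N m; "opening": finger opening in m; "grip_force": force on a finger pad.
Only numpy, scipy, OpenCV 4.12 (cv2) and the standard library are available. Lean on these libraries where they do the work, as an engineer would, in place of code of your own. Each camera call takes 0.05 s, during which the arm holds its last target. There are 200 camera calls.

## Working session

There is one attempt and no reset: what is moved stays moved. The work goes in short steps, Python scripts to look and compute and a tool call to move; the robot and the scene stay as the last step left them, time stands still between calls to the robot, and variables do not carry over. Pictures are saved under pics/ and viewed, at most 11 in all, crops included, and the job is handed in when it is done.

Besides the shell and the picture viewer there is one more tool, called after ">>>" as name(argument=value, ...), one argument or row to a line, values as JSON. jog_arm: Moves the arm, as the interface text tells. Its arguments: {"type":"object","properties":{"deltas":{"type":"array","items":{"type":"array"}},"squeeze":{"type":"number"}},"required":["deltas"]}

```bash
mkdir -p pics; python3 - <<'E'
from station import ctrl
import cv2,numpy as np
print(ctrl.get_obs(),ctrl.hold_point_z)
for n in("scene","top"):
    im=ctrl.get_image(n);cv2.imwrite(f"pics/{n}0.png",im[:,:,::-1]);c=ctrl.get_calibration(n);print(n,np.round(c["K"],1).tolist(),np.round(c["extrinsics"],4).tolist())
E
```

```text
{'t': 0.0, 'q': array([-1.24902372e+00,  5.33407120e-02,  1.61429696e+00,  7.84498188e-06,
        1.47601437e+00, -1.19002411e-01]), 'dq': array([-9.76036038e-04,  8.94310461e-05,  9.19825609e-04,  4.71709508e-04,
        1.16145783e-03, -8.14542220e-04]), 'effort': array([ 1.96744768e-03, -3.93663061e+01, -3.70178103e+01, -1.74291796e-05,
        6.93736816e-03,  5.70820660e-06]), 'tool_pos': array([ 0.26645134, -0.56466289,  0.23007127]), 'tool_rot': array([-3.06360658e+00, -6.86327366e-01,  3.14997139e-04]), 'contact_force': array([-0.3111594 , -0.6052026 ,  0.13894019]), 'wrist_torque': array([ 9.54825586e-05, -1.64378537e-02, -1.58919375e-02]), 'grip_force': 0.0, 'opening': 0.08538515544989489} 0.0187
scene [[505.3, 0.0, 319.7], [0.0, 505.3, 202.4], [0.0, 0.0, 1.0]] [[0.0379, 0.9992, -0.0149, -0.0031], [0.5597, -0.0336, -0.828, -0.2319], [-0.8278, 0.023, -0.5605, 1.778], [0.0, 0.0, 0.0, 1.0]]
top [[382.2, 0.0, 318.5], [0.0, 382.2, 198.0], [0.0, 0.0, 1.0]] [[-0.0124, -0.9999, -0.0045, 0.0161], [-0.9943, 0.0129, -0.1059, 0.5328], [0.106, 0.0032, -0.9944, 1.1526], [0.0, 0.0, 0.0, 1.0]]
```

View pics/scene0.png

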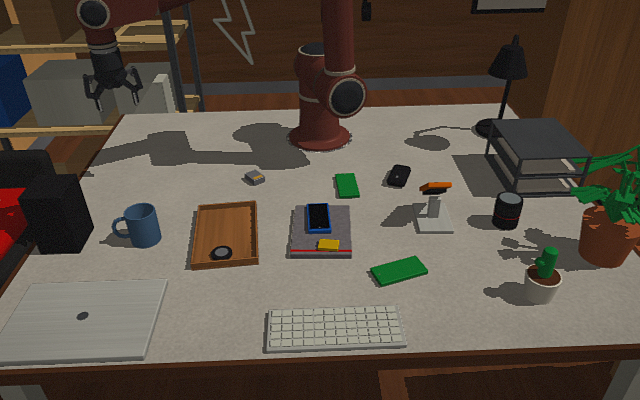

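View pics/top0.png

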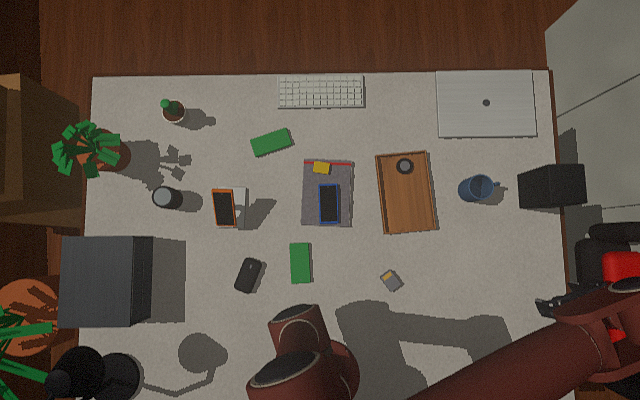

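The scene view shows the orange phone on the stand at about (435,187), with the blue phone at (318,217) on the notebook and the tray at (225,235). In the top view they are at (224,208), (329,204) and (407,192). Next I'll measure them with colour masks.

```bash
cat > h.py <<'E'
from station import ctrl
import cv2,numpy as np
def ray(n,uv,z):
    c=ctrl.get_calibration(n);E=c["extrinsics"];R=E[:3,:3];o=-R.T@E[:3,3]
    uv=np.atleast_2d(uv);d=np.c_[uv,np.ones(len(uv))]@np.linalg.inv(c["K"]).T@R
    z=np.broadcast_to(z,len(uv));return o+d*((z-o[2])/d[:,2])[:,None]
def proj(n,P):
    c=ctrl.get_calibration(n);E=c["extrinsics"];q=(np.atleast_2d(P)@E[:3,:3].T+E[:3,3])@c["K"].T;return q[:,:2]/q[:,2:]
def blob(im,lo,hi,roi,close=15):
    h=cv2.cvtColor(im,cv2.COLOR_RGB2HSV);m=cv2.inRange(h,lo,hi);k=np.zeros_like(m);x0,y0,x1,y1=roi;k[y0:y1,x0:x1]=255
    m=cv2.morphologyEx(m&k,cv2.MORPH_CLOSE,np.ones((close,close)))
    return max(cv2.findContours(m,0,2)[0],key=cv2.contourArea)
E
python3 - <<'E'
from h import *
im=cv2.imread("pics/top0.png")[:,:,::-1].copy();sc=cv2.imread("pics/scene0.png")[:,:,::-1].copy()
def rep(nm,n,i,lo,hi,roi,z):
    c=blob(i,lo,hi,roi);r=cv2.minAreaRect(c);b=cv2.boxPoints(r);P=ray(n,b,z)
    print(nm,n,np.round(b,1).tolist(),'\n W',np.round(P[:,:2],3).tolist(),'ctr',np.round(P.mean(0),4),'sides',np.round(np.linalg.norm(np.diff(P,axis=0),axis=1),3)); 
    e=max(np.diff(P,axis=0),key=np.linalg.norm);print(' yaw deg',np.degrees(np.arctan2(e[1],e[0]))%180)
rep('orange','top',im,(3,120,90),(16,255,255),(195,170,245,245),.1027)
rep('blue','top',im,(100,120,50),(125,255,255),(310,170,350,230),.029)
rep('blue','scene',sc,(100,120,50),(125,255,255),(300,198,335,240),.029)
rep('tray','top',im,(5,60,60),(18,200,255),(365,140,445,245),.022)
rep('tray','scene',sc,(5,60,60),(18,200,255),(185,195,262,275),.022)
rep('case','top',im,(22,120,90),(32,255,255),(305,155,340,180),.026)
big=lambda i,x0,y0,x1,y1,s:cv2.resize(i[y0:y1,x0:x1],None,fx=s,fy=s,interpolation=cv2.INTER_CUBIC)
a=big(im,195,175,265,240,6);b=big(sc,405,170,465,235,6)
h=max(a.shape[0],b.shape[0]);f=lambda q:cv2.copyMakeBorder(q,0,h-q.shape[0],0,0,0)
cv2.imwrite("pics/stand.png",np.hstack([f(a),f(b)])[:,:,::-1])
E
```

```text
orange top [[210.6999969482422, 189.10000610351562], [231.0, 186.89999389648438], [235.3000030517578, 225.89999389648438], [215.0, 228.10000610351562]] 
 W [[0.555, 0.322], [0.561, 0.263], [0.448, 0.249], [0.442, 0.308]] ctr [0.5013 0.2854 0.1027] sides [0.059 0.114 0.059]
 yaw deg 6.9489369956031055
blue top [[317.8999938964844, 184.0], [336.79998779296875, 183.39999389648438], [338.20001220703125, 222.8000030517578], [319.20001220703125, 223.39999389648438]] 
 W [[0.576, 0.011], [0.578, -0.048], [0.456, -0.05], [0.454, 0.008]] ctr [ 0.516  -0.0198  0.029 ] sides [0.059 0.122 0.058]
 yaw deg 0.8862359861017524
blue scene [[306.0, 203.8000030517578], [329.1000061035156, 202.10000610351562], [331.20001220703125, 232.3000030517578], [308.1000061035156, 233.89999389648438]] 
 W [[0.461, -0.052], [0.457, 0.012], [0.592, 0.01], [0.596, -0.048]] ctr [ 0.5263 -0.0195  0.029 ] sides [0.063 0.136 0.058]
 yaw deg 179.2424706198243
tray top [[373.79998779296875, 154.3000030517578], [426.5, 148.10000610351562], [435.8999938964844, 228.89999389648438], [383.20001220703125, 235.0]] 
 W [[0.67, -0.166], [0.687, -0.332], [0.433, -0.351], [0.417, -0.188]] ctr [ 0.5517 -0.2593  0.022 ] sides [0.167 0.254 0.163]
 yaw deg 4.0863416404636155
tray scene [[185.3000030517578, 205.3000030517578], [255.8000030517578, 199.6999969482422], [261.0, 264.79998779296875], [190.5, 270.3999938964844]] 
 W [[0.438, -0.384], [0.422, -0.191], [0.698, -0.161], [0.709, -0.323]] ctr [ 0.5669 -0.2649  0.022 ] sides [0.194 0.278 0.163]
 yaw deg 6.319674833795048
case top [[312.20001220703125, 170.8000030517578], [314.3999938964844, 160.10000610351562], [329.6000061035156, 163.10000610351562], [327.3999938964844, 173.89999389648438]] 
 W [[0.619, 0.028], [0.653, 0.021], [0.642, -0.027], [0.608, -0.019]] ctr [6.305e-01 6.000e-04 2.600e-02] sides [0.035 0.048 0.035]
 yaw deg 77.7479597887618
```

View pics/stand.png

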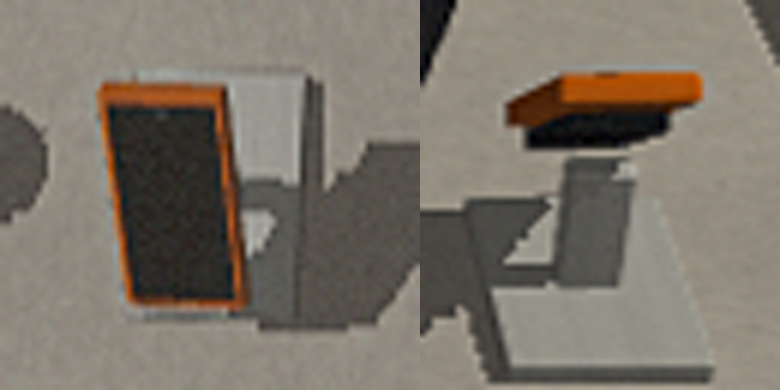

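The crop shows the phone's top-face corners at roughly (212,189), (233,190), (235,226) and (216,226) in the top view. The stand's foot looks offset because of parallax. I'll solve the pad frame from these corners at their proper heights.

```bash
python3 - <<'E'
from h import *
im=cv2.imread("pics/top0.png")[:,:,::-1].copy();sc=cv2.imread("pics/scene0.png")[:,:,::-1].copy()
c=blob(im,(3,120,90),(16,255,255),(195,170,245,245));hu=cv2.convexHull(c)
q=cv2.approxPolyDP(hu,3,True).reshape(-1,2).astype(float);print('quad',q.tolist())
q=q[np.argsort(q[:,1])];up=q[:2];lo=q[-2:]
U=ray("top",up,.140);L=ray("top",lo,.0654);print(np.round(U,4),np.round(L,4))
d=U.mean(0)-L.mean(0);print('len',np.linalg.norm(d),'yaw',np.degrees(np.arctan2(d[1],d[0])),'slope',np.degrees(np.arctan2(d[2],np.hypot(*d[:2]))),'w',np.linalg.norm(U[0]-U[1]),np.linalg.norm(L[0]-L[1]),'ctr',(U.mean(0)+L.mean(0))/2)
# screen (dark interior)
g=cv2.cvtColor(im,cv2.COLOR_RGB2GRAY);m=np.zeros_like(g);cv2.drawContours(m,[c],-1,255,-1);m=cv2.erode(m,np.ones((3,3)));s=((g<60)&(m>0)).astype(np.uint8)
M=cv2.moments(s,True);uv=[M['m10']/M['m00'],M['m01']/M['m00']];print('screen',uv,ray("top",uv,.1027),g[208,224])
# foot: light grey, top face z=.012 
h=cv2.cvtColor(sc,cv2.COLOR_RGB2HSV)
c=blob(sc,(3,120,90),(16,255,255),(410,175,460,200),3);q=cv2.approxPolyDP(cv2.convexHull(c),2,True).reshape(-1,2);print('scene orange',q.tolist())
# predict projection of phone box in both views for a check
def box(p,yaw):
    a=np.radians(37);cy,sy=np.cos(yaw),np.sin(yaw)
    X=np.array([cy*np.cos(a),sy*np.cos(a),np.sin(a)]);Y=np.array([-sy,cy,0]);Z=np.cross(X,Y)
    return [p+i*.062*X+j*.03*Y+k*Z for k in(0,-.013) for i,j in((1,1),(1,-1),(-1,-1),(-1,1))]
for yaw in(5,8,11):
    B=box((U.mean(0)+L.mean(0))/2,np.radians(yaw));print(yaw,np.round(proj("top",B)[:4]).tolist(),np.round(proj("scene",B)).tolist())
E
```

```text
quad [[231.0, 189.0], [235.0, 225.0], [217.0, 225.0], [211.0, 190.0]]
[[0.5496 0.2542 0.14  ]
 [0.5475 0.3103 0.14  ]] [[0.4515 0.2584 0.0654]
 [0.4521 0.312  0.0654]]
len 0.12220163097741357 yaw -1.7694410821933728 slope 37.62324044141382 w 0.05617840322850722 0.053577666106718026 ctr [0.50017714 0.28373854 0.1027    ]
screen [223.2099644128114, 208.29893238434164] [[0.4986395 0.284764  0.1027   ]] 46
scene orange [[451, 182], [451, 186], [428, 186], [429, 182]]
5 [[208.0, 190.0], [230.0, 188.0], [238.0, 224.0], [218.0, 226.0]] [[454.0, 181.0], [431.0, 183.0], [416.0, 187.0], [438.0, 186.0], [455.0, 186.0], [431.0, 188.0], [417.0, 192.0], [438.0, 190.0]]
8 [[207.0, 191.0], [229.0, 188.0], [239.0, 224.0], [219.0, 227.0]] [[455.0, 181.0], [432.0, 183.0], [416.0, 188.0], [437.0, 185.0], [455.0, 186.0], [432.0, 189.0], [416.0, 193.0], [437.0, 190.0]]
11 [[207.0, 192.0], [228.0, 187.0], [240.0, 223.0], [220.0, 227.0]] [[455.0, 180.0], [433.0, 184.0], [415.0, 188.0], [436.0, 185.0], [456.0, 186.0], [434.0, 189.0], [416.0, 193.0], [436.0, 190.0]]
```

```bash
cat >> h.py <<'E'
from scipy.spatial.transform import Rotation as Ro
def Rt(yaw,tilt): # degrees; tool y across, fingers lean forward-down by tilt
    return Ro.from_euler('z',yaw,degrees=True)*Ro.from_euler('y',-tilt,degrees=True)*Ro.from_rotvec([np.pi,0,0])
def delta(pos,R,frm=None):
    o=ctrl.get_obs();p,r=frm if frm else (o['tool_pos'],Ro.from_rotvec(o['tool_rot']))
    print('shift',np.round((np.array(pos)-p)/.4,4).tolist(),'turn',np.round((R*r.inv()).as_rotvec()/np.pi,4).tolist())
E
python3 - <<'E'
from h import *
o=ctrl.get_obs();E=ctrl.get_calibration("wrist")["extrinsics"];R=Ro.from_rotvec(o['tool_rot']).as_matrix()
T=np.eye(4);T[:3,:3]=R;T[:3,3]=o['tool_pos'];print(np.round(E@T,3),ctrl.get_calibration("wrist")["K"][0])
delta([.45,-.2,.30],Rt(0,0));delta([.40,.284,.24],Rt(0,37),([.45,-.2,.30],Rt(0,0)))
E
```

```text
[[-0.     1.    -0.001 -0.   ]
 [-0.948 -0.    -0.317  0.032]
 [-0.317  0.     0.948  0.161]
 [ 0.     0.     0.     1.   ]] [316.95316254   0.         315.9516401 ]
shift [0.4588, 0.9118, 0.1745] turn [-0.0006, -0.0001, -0.1403]
shift [-0.125, 1.21, -0.15] turn [0.0, -0.2056, 0.0]
```

>>> jog_arm(
  deltas=[
    [-1,[0.46,0.91,0.175],[0,0,-0.14]],
    [-1,[0.46,0.91,0.175],[0,0,-0.14]],
    [-1,[0.46,0.91,0.175],[0,0,-0.14]],
    [-1,[0.46,0.91,0.175],[0,0,-0.14]],
    [-1,[0.46,0.91,0.175],[0,0,-0.14]],
    [-1,[0.46,0.91,0.175],[0,0,-0.14]],
    [-1,[0.46,0.91,0.175],[0,0,-0.14]],
    [-1,[0.46,0.91,0.175],[0,0,-0.14]],
    [-1,[0.46,0.91,0.175],[0,0,-0.14]],
    [-1,[0.46,0.91,0.175],[0,0,-0.14]],
    [-1,[0.46,0.91,0.175],[0,0,-0.14]],
    [-1,[0.46,0.91,0.175],[0,0,-0.14]],
  ],
  squeeze=40,
)

```text
t: 1.1
tool_pos: [0.4513, -0.1996, 0.3015]
tool_rot: [3.141, 0.008, 0.0]
contact_force: [0.0, 0.0, -0.7]
opening: 0.0855
grip_force: 0.0
```

>>> jog_arm(
  deltas=[
    [-1,[-0.12,1.0,-0.15],[0,-0.2056,0]],
    [-1,[-0.12,1.0,-0.15],[0,-0.2056,0]],
    [-1,[-0.12,1.0,-0.15],[0,-0.2056,0]],
    [-1,[-0.12,1.0,-0.15],[0,-0.2056,0]],
    [-1,[-0.12,1.0,-0.15],[0,-0.2056,0]],
    [-1,[-0.12,1.0,-0.15],[0,-0.2056,0]],
    [-1,[-0.12,1.0,-0.15],[0,-0.2056,0]],
    [-1,[-0.12,1.0,-0.15],[0,-0.2056,0]],
    [-1,[-0.12,1.0,-0.15],[0,-0.2056,0]],
    [-1,[-0.12,1.0,-0.15],[0,-0.2056,0]],
    [-1,[-0.12,1.0,-0.15],[0,-0.2056,0]],
    [-1,[-0.12,1.0,-0.15],[0,-0.2056,0]],
  ],
)

```text
t: 2.1
tool_pos: [0.4013, 0.2007, 0.2393]
tool_rot: [2.98, 0.012, 0.991]
contact_force: [-0.3, -1.0, -0.3]
opening: 0.0851
grip_force: 0.0
```

>>> jog_arm(
  deltas=[
    [-1,[0,0.21,0],[0,0,0]],
    [-1,[0,0.21,0],[0,0,0]],
    [-1,[0,0.21,0],[0,0,0]],
    [-1,[0,0.21,0],[0,0,0]],
    [-1,[0,0.21,0],[0,0,0]],
  ],
)

```text
t: 2.52
tool_pos: [0.4038, 0.2804, 0.241]
tool_rot: [2.977, -0.004, 0.995]
contact_force: [0.4, -0.5, 0.4]
opening: 0.0852
grip_force: 0.0
```

```bash
python3 - <<'E'
from h import *
o=ctrl.get_obs();print(o['t'],o['tool_pos'],Ro.from_rotvec(o['tool_rot']).as_matrix().round(3).tolist(),o['q'],o['contact_force'])
c=ctrl.get_calibration("wrist");im=ctrl.get_image("wrist");cv2.imwrite("pics/w1.png",im[:,:,::-1]);np.savez("w1.npz",**c)
E
```

```text
2.5167 [0.40382611 0.28044806 0.24097383] [[0.799, -0.003, 0.601], [-0.001, -1.0, -0.003], [0.601, 0.002, -0.799]] [ 0.66999592 -0.61381087  2.228369   -0.45058008  1.04286736  2.37634485] [ 0.4257526  -0.47485838  0.41179096]
```

View pics/w1.png

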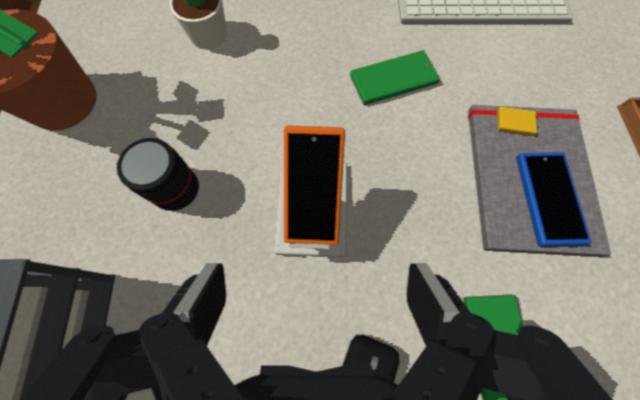

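The wrist view shows the orange phone's corners at about (285,127), (345,129), (340,243) and (284,241), and the blue phone around (554,199). I'll get the pose from those corners.

```bash
python3 - <<'E'
from h import *
im=cv2.imread("pics/w1.png")[:,:,::-1].copy();d=np.load("w1.npz");K,E=d["K"],d["extrinsics"];R=E[:3,:3]
for nm,lo,hi,roi in(("orange",(3,120,90),(16,255,255),(270,110,360,260)),("blue",(100,120,50),(125,255,255),(500,140,610,260))):
    c=cv2.convexHull(blob(im,lo,hi,roi));q=cv2.approxPolyDP(c,5,True).reshape(-1,2).astype(float);print(nm,q.tolist())
    if len(q)!=4:continue
    q=q[np.argsort(q[:,1])];q=np.vstack([q[:2][np.argsort(q[:2,0])],q[2:][np.argsort(-q[2:,0])]])
    obj=np.array([[.062,.03,0],[.062,-.03,0],[-.062,-.03,0],[-.062,.03,0]])
    for f in (cv2.SOLVEPNP_IPPE,):
        ok,rs,ts,er=cv2.solvePnPGeneric(obj,q+.0,K,None,flags=f)
        for r,t,e in zip(rs,ts,er):
            M=R.T@cv2.Rodrigues(r)[0];p=R.T@(t.ravel()-E[:3,3]);print(' pnp top ctr',p.round(4),'X',M[:,0].round(3),'Z',M[:,2].round(3),'err',e)
    o=-R.T@E[:3,3];D=np.c_[q,np.ones(4)]@np.linalg.inv(K).T@R
    if nm=="orange": n=np.array([-np.sin(np.radians(37)),0,np.cos(np.radians(37))]);p0=np.array([.5,.284,.1027])
    else: n=np.array([0,0,1.]);p0=np.array([0,0,.029])
    P=o+D*(((p0-o)@n)/(D@n))[:,None];print(P.round(4).tolist(),P.mean(0).round(4))
    e=P[:2].mean(0)-P[2:].mean(0);print(' len',np.linalg.norm(e),'w',np.linalg.norm(P[0]-P[1]),np.linalg.norm(P[2]-P[3]),'yaw',np.degrees(np.arctan2(e[1],e[0])))
E
```

```text
orange [[285.0, 126.0], [344.0, 130.0], [336.0, 244.0], [284.0, 240.0]]
 pnp top ctr [0.5064 0.2839 0.0881] X [ 0.841 -0.043  0.54 ] Z [-0.528  0.159  0.834] err [0.55474279]
 pnp top ctr [0.51   0.2829 0.0913] X [ 0.986 -0.039  0.161] Z [-0.166 -0.175  0.97 ] err [1.93033094]
[[0.5494, 0.3091, 0.1399], [0.5463, 0.2526, 0.1376], [0.4499, 0.258, 0.065], [0.4539, 0.314, 0.0679]] [0.4999 0.2834 0.1026]
 len 0.12026011210566968 w 0.05663807424521838 0.05624466663960472 yaw -3.0658873834553644
blue [[519.0, 154.0], [564.0, 154.0], [588.0, 244.0], [538.0, 244.0]]
 pnp top ctr [ 0.5206 -0.0273  0.0163] X [ 1.    -0.016 -0.002] Z [0.003 0.038 0.999] err [0.1040121]
 pnp top ctr [ 0.5164 -0.0252  0.0164] X [0.852 0.317 0.417] Z [-0.417  0.893  0.171] err [2.31511578]
[[0.5761, 0.0116, 0.029], [0.576, -0.0479, 0.029], [0.4561, -0.0465, 0.029], [0.4563, 0.0135, 0.029]] [ 0.5161 -0.0173  0.029 ]
 len 0.11984872037569833 w 0.059439605466655956 0.06003325367084999 yaw -0.8083095060982278
```

```bash
python3 - <<'E'
from h import *
g=np.array([.5096,.283,.0899]);R=Rt(-3,37);z=R.as_matrix()[:,2];print(z)
delta(g-.06*z,R);delta(g,R)
E
```

```text
[ 0.60099026 -0.03149656 -0.79863551]
shift [0.1742, 0.0115, -0.2592] turn [0.0003, 0.0002, -0.0155]
shift [0.2644, 0.0068, -0.379] turn [0.0003, 0.0002, -0.0155]
```

>>> jog_arm(
  deltas=[
    [-1,[0.174,0.012,-0.259],[0,0,-0.0155]],
    [-1,[0.174,0.012,-0.259],[0,0,-0.0155]],
    [-1,[0.174,0.012,-0.259],[0,0,-0.0155]],
    [-1,[0.174,0.012,-0.259],[0,0,-0.0155]],
    [-1,[0.22,0.009,-0.32],[0,0,-0.0155]],
    [-1,[0.264,0.007,-0.379],[0,0,-0.0155]],
    [-1,[0.264,0.007,-0.379],[0,0,-0.0155]],
    [-1,[0.264,0.007,-0.379],[0,0,-0.0155]],
  ],
)

```text
t: 3.23
tool_pos: [0.5087, 0.2831, 0.0899]
tool_rot: [2.962, -0.076, 0.99]
contact_force: [0.3, 0.1, -0.3]
opening: 0.0849
grip_force: 0.0
```

```bash
python3 - <<'E'
from h import *
o=ctrl.get_obs();print(o['tool_pos'],o['contact_force'])
im=ctrl.get_image("wrist");cv2.imwrite("pics/w2.png",im[:,:,::-1])
E
```

```text
[0.50874859 0.28308253 0.08987622] [ 0.33772507  0.09301392 -0.26163827]
```

View pics/w2.png

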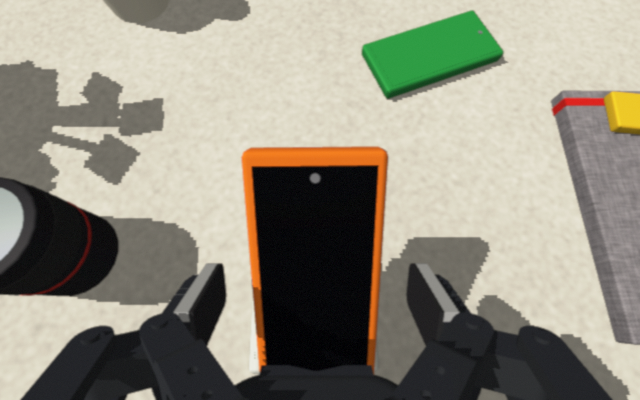

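The phone sits centred and square between the open fingers: its edges run 243→260 and 387→372, symmetric about 316. I'll close on it and lift along the normal.

>>> jog_arm(
  deltas=[
    [1,[0,0,0],[0,0,0]],
    [1,[0,0,0],[0,0,0]],
    [1,[0,0,0],[0,0,0]],
    [1,[0,0,0],[0,0,0]],
    [1,[0,0,0],[0,0,0]],
    [1,[0,0,0],[0,0,0]],
    [1,[0,0,0],[0,0,0]],
  ],
  squeeze=45,
)

```text
t: 3.87
tool_pos: [0.5088, 0.2859, 0.0929]
tool_rot: [2.962, -0.071, 0.997]
contact_force: [-5.7, -4.3, 7.1]
opening: 0.0589
grip_force: 46.6
```

>>> jog_arm(
  deltas=[
    [1,[-0.03,0,0.04],[0,0,0]],
    [1,[-0.075,0,0.1],[0,0,0]],
    [1,[-0.15,0,0.2],[0,0,0]],
    [1,[-0.225,0,0.3],[0,0,0]],
    [1,[-0.225,0,0.3],[0,0,0]],
  ],
)

```text
t: 4.28
tool_pos: [0.4173, 0.287, 0.2162]
tool_rot: [2.966, -0.071, 1.004]
contact_force: [0.3, 0.6, 0.2]
opening: 0.0583
grip_force: 51.7
```

```bash
python3 - <<'E'
from h import *
o=ctrl.get_obs();print(o['t'],o['tool_pos'],o['opening'],o['grip_force'],o['contact_force'])
for n in("wrist","top"):
    c=ctrl.get_calibration(n);im=ctrl.get_image(n);cv2.imwrite(f"pics/{n}3.png",im[:,:,::-1])
    if n=="wrist":np.savez("w3.npz",**c)
E
```

```text
4.2833 [0.41725989 0.28697818 0.21617765] 0.05832107377186155 51.714765429496765 [0.27328708 0.5591467  0.1913632 ]
```

View pics/wrist3.png

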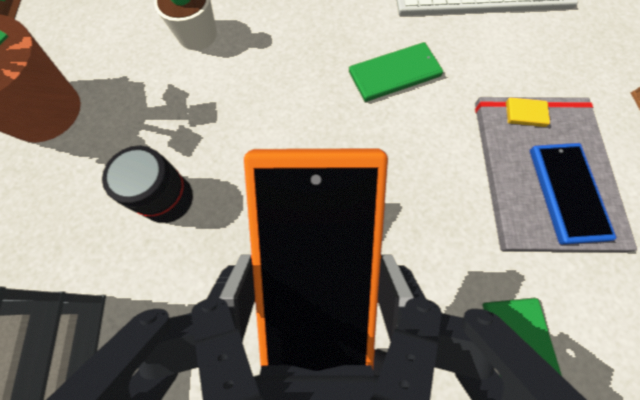

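The phone is held squarely, opening 58 mm, with both pads on its sides mid-length. Now I'll carry it over to the tray.

```bash
python3 - <<'E'
from h import *
delta([.50,-.05,.19],Rt(4.5,0));delta([.517,-.2615,.19],Rt(4.5,0),([.50,-.05,.19],Rt(4.5,0)))
E
```

```text
shift [0.2045, -0.8436, -0.0638] turn [-0.0054, 0.2081, 0.0386]
shift [0.0425, -0.5288, 0.0] turn [0.0, 0.0, 0.0]
```

>>> jog_arm(
  deltas=[
    [1,[0,-0.09,0.02],[0,0,0]],
    [1,[0.2,-0.843,-0.06],[-0.005,0.208,0.0386]],
    [1,[0.2,-0.843,-0.06],[-0.005,0.208,0.0386]],
    [1,[0.2,-0.843,-0.06],[-0.005,0.208,0.0386]],
    [1,[0.2,-0.843,-0.06],[-0.005,0.208,0.0386]],
    [1,[0.2,-0.843,-0.06],[-0.005,0.208,0.0386]],
    [1,[0.2,-0.843,-0.06],[-0.005,0.208,0.0386]],
    [1,[0.2,-0.843,-0.06],[-0.005,0.208,0.0386]],
    [1,[0.2,-0.843,-0.06],[-0.005,0.208,0.0386]],
    [1,[0.2,-0.843,-0.06],[-0.005,0.208,0.0386]],
    [1,[0.2,-0.843,-0.06],[-0.005,0.208,0.0386]],
    [1,[0.2,-0.843,-0.06],[-0.005,0.208,0.0386]],
  ],
)

```text
t: 5.38
tool_pos: [0.4976, -0.0517, 0.1842]
tool_rot: [3.134, 0.124, -0.015]
contact_force: [0.4, -0.5, -1.6]
opening: 0.0586
grip_force: 51.7
```

>>> jog_arm(
  deltas=[
    [1,[0.04,-0.53,0],[0,0,0]],
    [1,[0.04,-0.53,0],[0,0,0]],
    [1,[0.04,-0.53,0],[0,0,0]],
    [1,[0.04,-0.53,0],[0,0,0]],
    [1,[0.04,-0.53,0],[0,0,0]],
    [1,[0.04,-0.53,0],[0,0,0]],
    [1,[0.04,-0.53,0],[0,0,0]],
    [1,[0.04,-0.53,0],[0,0,0]],
    [1,[0.04,-0.53,0],[0,0,0]],
  ],
)

```text
t: 6.13
tool_pos: [0.5144, -0.2614, 0.1854]
tool_rot: [3.133, 0.129, -0.011]
contact_force: [-0.1, -0.9, -1.6]
opening: 0.0584
grip_force: 51.7
```

```bash
python3 - <<'E'
from h import *
o=ctrl.get_obs();print(o['t'],o['opening'],o['grip_force'],o['contact_force'])
delta([.517,-.2615,.05],Rt(4.5,0))
im=ctrl.get_image("top");cv2.imwrite("pics/top4.png",im[:,:,::-1])
c=blob(im,(3,120,90),(16,255,255),(365,140,445,245)) 
ctrl.get_image("wrist");w=ctrl.get_image("wrist");cv2.imwrite("pics/w4.png",w[:,:,::-1])
a=im[130:250,285:445];a=cv2.resize(a,(533,400));b=cv2.resize(w,None,fx=.4,fy=.4);b=cv2.copyMakeBorder(b,0,240,0,0,0)
cv2.imwrite("pics/c4.png",np.hstack([a,b])[:,:,::-1])
E
```

```text
6.1333 0.05843685252619219 51.664411425590515 [-0.06540431 -0.87066688 -1.60750908]
shift [0.0065, -0.0003, -0.3386] turn [0.0018, -0.0022, -0.0013]
```

View pics/c4.png

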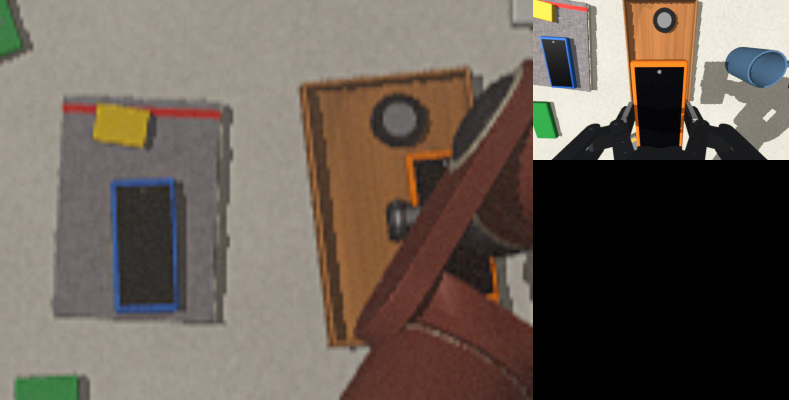

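The wrist view has the phone lined up inside the tray, short of the cap, and the mug and walls are clear. Now the descent.

>>> jog_arm(
  deltas=[
    [1,[0.006,0,-0.1],[0.002,-0.002,0]],
    [1,[0.006,0,-0.2],[0.002,-0.002,0]],
    [1,[0.006,0,-0.3],[0.002,-0.002,0]],
    [1,[0.006,0,-0.36],[0.002,-0.002,0]],
    [1,[0.006,0,-0.4],[0.002,-0.002,0]],
    [1,[0.006,0,-0.415],[0.002,-0.002,0]],
    [1,[0.006,0,-0.415],[0.002,-0.002,0]],
    [1,[0.006,0,-0.415],[0.002,-0.002,0]],
  ],
)

```text
t: 6.95
tool_pos: [0.5174, -0.2636, 0.0207]
tool_rot: [3.138, 0.127, 0.001]
contact_force: [0.3, 0.5, -1.1]
opening: 0.0581
grip_force: 51.6
```

>>> jog_arm(
  deltas=[
    [1,[0,0,-0.01],[0,0,0]],
    [1,[0,0,-0.02],[0,0,0]],
    [1,[0,0,-0.02],[0,0,0]],
  ],
)

```text
t: 7.2
tool_pos: [0.517, -0.2638, 0.0122]
tool_rot: [3.138, 0.126, 0.0]
contact_force: [-0.5, 0.3, -1.0]
opening: 0.0587
grip_force: 51.7
```

>>> jog_arm(
  deltas=[
    [1,[0,0,-0.005],[0,0,0]],
    [1,[0,0,-0.01],[0,0,0]],
    [1,[0,0,-0.01],[0,0,0]],
  ],
)

```text
t: 7.45
tool_pos: [0.5165, -0.2635, 0.0074]
tool_rot: [-3.139, -0.126, 0.001]
contact_force: [0.5, 0.3, -1.4]
opening: 0.0582
grip_force: 51.7
```

>>> jog_arm(
  deltas=[
    [1,[0,0,-0.004],[0,0,0]],
    [1,[0,0,-0.005],[0,0,0]],
    [1,[0,0,-0.005],[0,0,0]],
  ],
)

```text
t: 7.7
tool_pos: [0.5166, -0.2636, 0.0055]
tool_rot: [3.139, 0.126, -0.001]
contact_force: [-0.0, 0.0, -2.6]
opening: 0.0585
grip_force: 51.7
```

>>> jog_arm(
  deltas=[
    [1,[0,0,-0.003],[0,0,0]],
    [1,[0,0,-0.005],[0,0,0]],
    [1,[0,0,-0.005],[0,0,0]],
  ],
)

```text
t: 7.95
tool_pos: [0.5169, -0.2638, 0.0041]
tool_rot: [3.139, 0.126, -0.0]
contact_force: [-0.9, 2.0, 1.9]
opening: 0.0585
grip_force: 52.0
```

>>> jog_arm(
  deltas=[
    [1,[0,0,-0.003],[0,0,0]],
    [1,[0,0,-0.005],[0,0,0]],
    [1,[0,0,-0.005],[0,0,0]],
  ],
)

```text
t: 8.2
tool_pos: [0.517, -0.2638, 0.0038]
tool_rot: [3.139, 0.126, -0.002]
contact_force: [-5.0, 4.5, 12.3]
opening: 0.0581
grip_force: 53.1
```

>>> jog_arm(
  deltas=[
    [0.2,[0,0,0.003],[0,0,0]],
    [-0.5,[0,0,0.003],[0,0,0]],
    [-1,[0,0,0.003],[0,0,0]],
    [-1,[0,0,0.003],[0,0,0]],
    [-1,[0,0,0.003],[0,0,0]],
    [-1,[0,0,0.1],[0,0,0]],
    [-1,[0,0,0.2],[0,0,0]],
    [-1,[0,0,0.3],[0,0,0]],
    [-1,[0,0,0.4],[0,0,0]],
    [-1,[0,0,0.5],[0,0,0]],
    [-1,[0,0,0.5],[0,0,0]],
  ],
)

```text
t: 9.12
tool_pos: [0.5208, -0.2664, 0.2126]
tool_rot: [3.129, 0.125, 0.021]
contact_force: [1.3, -0.7, 2.4]
opening: 0.0854
grip_force: 0.0
```

```bash
python3 - <<'E'
from h import *
w=ctrl.get_image("wrist");cv2.imwrite("pics/w5.png",w[:,:,::-1])
delta([.46,.10,.25],Rt(0,30))
E
```

```text
shift [-0.1488, 0.9139, 0.1039] turn [0.0089, -0.1637, -0.0243]
```

View pics/w5.png

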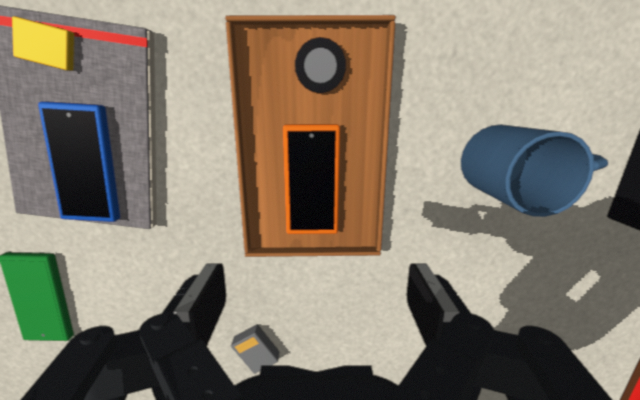

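The orange phone lies flat in the tray with corners around (283,125)–(338,232), clear of the lens cap at (320,65). Next I'll look at the bare pad squarely.

>>> jog_arm(
  deltas=[
    [-1,[-0.15,0.91,0.1],[0.009,-0.164,-0.024]],
    [-1,[-0.15,0.91,0.1],[0.009,-0.164,-0.024]],
    [-1,[-0.15,0.91,0.1],[0.009,-0.164,-0.024]],
    [-1,[-0.15,0.91,0.1],[0.009,-0.164,-0.024]],
    [-1,[-0.15,0.91,0.1],[0.009,-0.164,-0.024]],
    [-1,[-0.15,0.91,0.1],[0.009,-0.164,-0.024]],
    [-1,[-0.15,0.91,0.1],[0.009,-0.164,-0.024]],
    [-1,[-0.15,0.91,0.1],[0.009,-0.164,-0.024]],
    [-1,[-0.15,0.91,0.1],[0.009,-0.164,-0.024]],
    [-1,[-0.15,0.91,0.1],[0.009,-0.164,-0.024]],
    [-1,[-0.15,0.91,0.1],[0.009,-0.164,-0.024]],
    [-1,[-0.15,0.91,0.1],[0.009,-0.164,-0.024]],
  ],
)

```text
t: 10.17
tool_pos: [0.4562, 0.1004, 0.2402]
tool_rot: [-3.032, -0.006, -0.795]
contact_force: [-0.4, 0.0, -0.5]
opening: 0.0855
grip_force: 0.0
```

>>> jog_arm(
  deltas=[
    [-1,[-0.1,0.46,-0.08],[0,-0.04,-0.017]],
    [-1,[-0.1,0.46,-0.08],[0,-0.04,-0.017]],
    [-1,[-0.1,0.46,-0.08],[0,-0.04,-0.017]],
    [-1,[-0.1,0.46,-0.08],[0,-0.04,-0.017]],
    [-1,[-0.1,0.46,-0.08],[0,-0.04,-0.017]],
    [-1,[-0.1,0.46,-0.08],[0,-0.04,-0.017]],
    [-1,[-0.1,0.46,-0.08],[0,-0.04,-0.017]],
    [-1,[-0.1,0.46,-0.08],[0,-0.04,-0.017]],
  ],
)

```text
t: 10.83
tool_pos: [0.4174, 0.2826, 0.2086]
tool_rot: [2.973, -0.079, 0.984]
contact_force: [0.1, -0.5, 0.9]
opening: 0.085
grip_force: 0.0
```

```bash
python3 - <<'E'
from h import *
o=ctrl.get_obs();print(o['t'],o['tool_pos'],Ro.from_rotvec(o['tool_rot']).as_matrix().round(3).tolist())
c=ctrl.get_calibration("wrist");w=ctrl.get_image("wrist");cv2.imwrite("pics/w6.png",w[:,:,::-1]);np.savez("w6.npz",**c)
t=ctrl.get_image("top");cv2.imwrite("pics/top6.png",t[:,:,::-1])
a=cv2.resize(w[80:280,230:430],(600,600),interpolation=cv2.INTER_CUBIC)
cv2.imwrite("pics/c6.png",a[:,:,::-1])
E
```

```text
10.8333 [0.41744986 0.28259211 0.20860757] [[0.801, -0.051, 0.596], [-0.045, -0.999, -0.024], [0.597, -0.007, -0.802]]
```

View pics/c6.png

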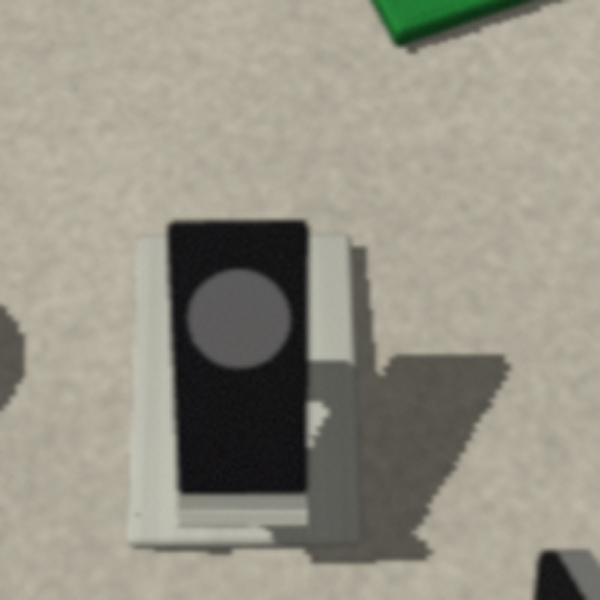

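The bare pad shows its corners at full-image positions (286.3,154), (332.3,154), (332,244.3) and (290,244.3), and the lip is below it. I'll cast these at their known heights.

```bash
python3 - <<'E'
from h import *
d=np.load("w6.npz");K,E=d["K"],d["extrinsics"];R=E[:3,:3];o=-R.T@E[:3,3]
def cast(q,z):
    D=np.c_[q,np.ones(len(q))]@np.linalg.inv(K).T@R;return o+D*((np.array(z)-o[2])/D[:,2])[:,None]
im=cv2.imread("pics/w6.png");g=cv2.cvtColor(im,cv2.COLOR_BGR2GRAY)
q=np.array([[169,222],[307,222],[306,493],[180,493]])/3+[230,80]
P=cast(q,[.1104,.1104,.055,.055]);print(P.round(4).tolist())
U,L=P[:2].mean(0),P[2:].mean(0);e=U-L;print('mid-low',L,'len',np.linalg.norm(e),'w',np.linalg.norm(P[0]-P[1]),np.linalg.norm(P[2]-P[3]),'yaw',np.degrees(np.arctan2(e[1],e[0])),[np.degrees(np.arctan2(-(a-b)[0],(a-b)[1])) for a,b in((P[0],P[1]),(P[3],P[2]))])
c=cast(np.array([[239,319]])/3+[230,80],[.055+.062*.602]);print('disc at x62?',c)
for yaw in(-3,-1.5,0): print('seat underside',yaw,L+.062*np.array([.8*np.cos(np.radians(yaw)),.8*np.sin(np.radians(yaw)),.602]))
# blue from top6
t=cv2.imread("pics/top6.png")[:,:,::-1].copy();cc=blob(t,(100,120,50),(125,255,255),(310,170,350,230));print('blue',ray("top",cv2.boxPoints(cv2.minAreaRect(cc)),.029).mean(0))
c2=cv2.imread("pics/w6.png")[:,:,::-1].copy();
delta([.516,-.0185,.10],Rt(0,0))
E
```

```text
[[0.5322, 0.3044, 0.1104], [0.5299, 0.2624, 0.1104], [0.4571, 0.2652, 0.055], [0.4593, 0.3075, 0.055]]
mid-low [0.45820646 0.28636333 0.055     ] len 0.0915405140282163 w 0.042048897342963666 0.04235700885469188 yaw -2.3629437242559885 [np.float64(-3.101499876251768), np.float64(-2.9848361763195634)]
disc at x62? [[0.50638918 0.28460158 0.092324  ]]
seat underside -3 [0.50773849 0.28376746 0.092324  ]
seat underside -1.5 [0.50778947 0.28506495 0.092324  ]
seat underside 0 [0.50780646 0.28636333 0.092324  ]
blue [ 0.51601951 -0.01987989  0.029     ]
shift [0.2452, -0.7515, -0.2745] turn [0.0026, 0.2041, 0.0171]
```

>>> jog_arm(
  deltas=[
    [-1,[0.0,-0.1,0],[0,0,0]],
    [-1,[0.245,-0.75,-0.27],[0.0026,0.204,0.017]],
    [-1,[0.245,-0.75,-0.27],[0.0026,0.204,0.017]],
    [-1,[0.245,-0.75,-0.27],[0.0026,0.204,0.017]],
    [-1,[0.245,-0.75,-0.27],[0.0026,0.204,0.017]],
    [-1,[0.245,-0.75,-0.27],[0.0026,0.204,0.017]],
    [-1,[0.245,-0.75,-0.27],[0.0026,0.204,0.017]],
    [-1,[0.245,-0.75,-0.27],[0.0026,0.204,0.017]],
    [-1,[0.245,-0.75,-0.27],[0.0026,0.204,0.017]],
    [-1,[0.245,-0.75,-0.27],[0.0026,0.204,0.017]],
    [-1,[0.245,-0.75,-0.27],[0.0026,0.204,0.017]],
    [-1,[0.245,-0.75,-0.27],[0.0026,0.204,0.017]],
  ],
)

```text
t: 11.93
tool_pos: [0.5146, -0.0164, 0.1026]
tool_rot: [-3.139, -0.002, -0.002]
contact_force: [0.3, -0.2, -0.3]
opening: 0.0854
grip_force: 0.0
```

```bash
python3 - <<'E'
from h import *
c=ctrl.get_calibration("wrist");K,E=c["K"],c["extrinsics"];R=E[:3,:3];o=-R.T@E[:3,3]
w=ctrl.get_image("wrist");cv2.imwrite("pics/w7.png",w[:,:,::-1])
h=blob(w,(100,120,50),(125,255,255),(150,20,480,390));
q=cv2.approxPolyDP(cv2.convexHull(h),6,True).reshape(-1,2).astype(float)
D=np.c_[q,np.ones(len(q))]@np.linalg.inv(K).T@R;P=o+D*((.029-o[2])/D[:,2])[:,None];print(q.tolist(),P[:,:2].round(4).tolist())
ob=ctrl.get_obs();print(ob['tool_pos']);delta([.516,-.019,.013],Rt(0,0))
E
```

```text
[[362.0, 123.0], [360.0, 280.0], [289.0, 283.0], [278.0, 126.0]] [[0.5802, -0.0469], [0.4606, -0.051], [0.4577, 0.0047], [0.5782, 0.009]]
[ 0.51463958 -0.01567702  0.1027957 ]
shift [0.0034, -0.0083, -0.2245] turn [-0.0009, 0.0006, -0.0009]
```

```bash
python3 - <<'E'
from h import *
delta([.5175,-.0205,.013],Rt(1.5,0))
E
```

```text
shift [0.0072, -0.0121, -0.2245] turn [-0.0009, 0.0006, 0.0075]
```

>>> jog_arm(
  deltas=[
    [-1,[0.007,-0.012,-0.08],[0,0,0.0075]],
    [-1,[0.007,-0.012,-0.15],[0,0,0.0075]],
    [-1,[0.007,-0.012,-0.2],[0,0,0.0075]],
    [-1,[0.007,-0.012,-0.224],[0,0,0.0075]],
    [-1,[0.007,-0.012,-0.224],[0,0,0.0075]],
    [-1,[0.007,-0.012,-0.224],[0,0,0.0075]],
  ],
)

```text
t: 12.48
tool_pos: [0.5177, -0.0198, 0.013]
tool_rot: [-3.139, -0.044, -0.002]
contact_force: [-0.0, -0.0, -0.2]
opening: 0.0853
grip_force: 0.0
```

>>> jog_arm(
  deltas=[
    [1,[0,0,0],[0,0,0]],
    [1,[0,0,0],[0,0,0]],
    [1,[0,0,0],[0,0,0]],
    [1,[0,0,0],[0,0,0]],
    [1,[0,0,0],[0,0,0]],
    [1,[0,0,0],[0,0,0]],
    [1,[0,0,0],[0,0,0]],
  ],
)

```text
t: 13.07
tool_pos: [0.5193, -0.0207, 0.0144]
tool_rot: [-3.139, -0.042, -0.006]
contact_force: [-1.2, 0.1, 7.1]
opening: 0.0588
grip_force: 49.8
```

>>> jog_arm(
  deltas=[
    [1,[0,0,0.03],[0,0,0]],
    [1,[0,0,0.1],[0,0,0]],
    [1,[0,0,0.2],[0,0,0]],
    [1,[0,0,0.3],[0,0,0]],
    [1,[0,0,0.4],[0,0,0]],
    [1,[0,0,0.5],[0,0,0]],
    [1,[0,0,0.5],[0,0,0]],
  ],
)

```text
t: 13.65
tool_pos: [0.522, -0.0212, 0.2234]
tool_rot: [3.141, 0.043, 0.027]
contact_force: [1.2, 0.6, 0.4]
opening: 0.0585
grip_force: 49.4
```

```bash
python3 - <<'E'
from h import *
ob=ctrl.get_obs();p=ob['tool_pos'];Rm=Ro.from_rotvec(ob['tool_rot']).as_matrix();print(ob['t'],p,Rm.round(3).tolist(),ob['opening'])
c=ctrl.get_calibration("wrist");K,E=c["K"],c["extrinsics"];R=E[:3,:3];o=-R.T@E[:3,3]
w=ctrl.get_image("wrist");cv2.imwrite("pics/w8.png",w[:,:,::-1])
m={"now":w,"orange":cv2.imread("pics/wrist3.png")[:,:,::-1].copy()}
for n,i in m.items():
    lo,hi=((100,120,50),(125,255,255)) if n=="now" else ((3,120,90),(16,255,255))
    h=blob(i,lo,hi,(200,100,440,250),25);x,y,ww,hh=cv2.boundingRect(h);r=[h[h[:,0,1]==v][:,0,0] for v in(180,220)];print(n,x,y,ww,hh,[(a.min(),a.max()) for a in r if len(a)])
pad=np.array([-.602,.0315,.7986]);c0=np.array([.5077,.284,.0923]);delta(c0+.05*pad+[-.02,0,.09],Rt(-3,37))
E
```

```text
13.65 [ 0.52197458 -0.021249    0.22344568] [[0.999, 0.027, 0.017], [0.027, -1.0, -0.0], [0.017, 0.001, -1.0]] 0.05852031826664512
now 245 148 143 102 [(np.int32(250), np.int32(250))]
orange 244 149 144 101 []
shift [-0.1571, 0.7664, 0.0075] turn [-0.0026, -0.2018, -0.0244]
```

View pics/w8.png

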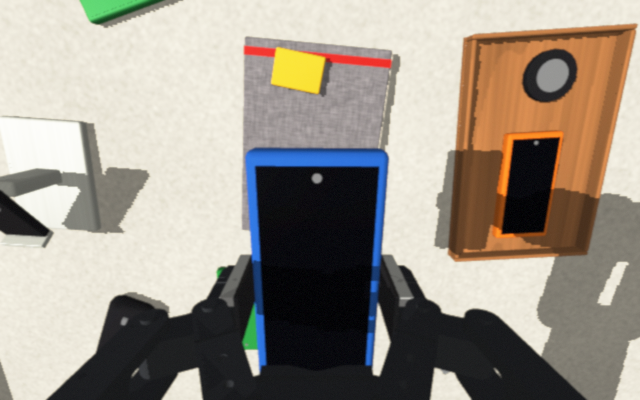

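The blue phone is held square, its outline in the image matching the orange one's to within 1 px. The orange phone is still in the tray at (530,185). Now to above the pad.

```bash
python3 - <<'E'
from h import *
n=Rt(-3,37).as_matrix()[:,2]*-1;s=np.array([.512,.2848,.0953]);delta(s+.11*n,Rt(-3,37));print(s+.11*n)
E
```

```text
shift [-0.1864, 0.7731, -0.0902] turn [-0.0026, -0.2018, -0.0244]
[0.44589107 0.28826462 0.18314991]
```

>>> jog_arm(
  deltas=[
    [1,[-0.18,0.77,0.0],[-0.0026,-0.2018,-0.0244]],
    [1,[-0.18,0.77,0.0],[-0.0026,-0.2018,-0.0244]],
    [1,[-0.18,0.77,0.0],[-0.0026,-0.2018,-0.0244]],
    [1,[-0.18,0.77,0.0],[-0.0026,-0.2018,-0.0244]],
    [1,[-0.18,0.77,0.0],[-0.0026,-0.2018,-0.0244]],
    [1,[-0.18,0.77,0.0],[-0.0026,-0.2018,-0.0244]],
    [1,[-0.18,0.77,0.0],[-0.0026,-0.2018,-0.0244]],
    [1,[-0.18,0.77,0.0],[-0.0026,-0.2018,-0.0244]],
    [1,[-0.186,0.773,-0.09],[-0.0026,-0.2018,-0.0244]],
    [1,[-0.186,0.773,-0.09],[-0.0026,-0.2018,-0.0244]],
    [1,[-0.186,0.773,-0.09],[-0.0026,-0.2018,-0.0244]],
    [1,[-0.186,0.773,-0.09],[-0.0026,-0.2018,-0.0244]],
  ],
)

```text
t: 14.7
tool_pos: [0.4428, 0.2879, 0.1754]
tool_rot: [2.97, -0.077, 0.972]
contact_force: [0.2, -0.1, -2.3]
opening: 0.0585
grip_force: 49.7
```

```bash
python3 - <<'E'
from h import *
n=Rt(-3,37).as_matrix()[:,2]*-1;s=np.array([.512,.2848,.0953])
for k in(.11,.05,.02,.008):delta(s+k*n,Rt(-3,37))
E
```

```text
shift [0.0077, 0.001, 0.0194] turn [-0.0005, -0.0041, -0.0003]
shift [0.0978, -0.0037, -0.1004] turn [-0.0005, -0.0041, -0.0003]
shift [0.1429, -0.0061, -0.1603] turn [-0.0005, -0.0041, -0.0003]
shift [0.1609, -0.007, -0.1843] turn [-0.0005, -0.0041, -0.0003]
```

>>> jog_arm(
  deltas=[
    [1,[0.098,-0.004,-0.1],[0,-0.004,0]],
    [1,[0.098,-0.004,-0.1],[0,-0.004,0]],
    [1,[0.12,-0.005,-0.13],[0,-0.004,0]],
    [1,[0.143,-0.006,-0.16],[0,-0.004,0]],
    [1,[0.143,-0.006,-0.16],[0,-0.004,0]],
    [1,[0.143,-0.006,-0.16],[0,-0.004,0]],
  ],
)

```text
t: 15.2
tool_pos: [0.5013, 0.2852, 0.1129]
tool_rot: [2.964, -0.081, 0.994]
contact_force: [-0.4, 0.5, -1.9]
opening: 0.0585
grip_force: 50.6
```

```bash
python3 - <<'E'
from h import *
n=Rt(-3,37).as_matrix()[:,2]*-1;s=np.array([.512,.2848,.0953]);o=ctrl.get_obs();d=o['tool_pos']-s
X=np.cross(Rt(-3,37).as_matrix()[:,1],n);print('height over seat',d@n,'across',d@np.array([.05,.9986,0]),'along',d@np.array([.798,-.042,.602]),Ro.from_rotvec(o['tool_rot']).as_matrix().round(3).tolist())
for k in(.02,.008,.004):delta(s+k*n,Rt(-3,37))
E
```

```text
height over seat 0.02053575915054038 across -0.00017893338448837353 along 0.0020308235123888633 [[0.797, -0.053, 0.602], [-0.044, -0.999, -0.03], [0.603, -0.003, -0.798]]
shift [-0.0032, 0.0007, -0.0041] turn [-0.0009, 0.0004, 0.0003]
shift [0.0148, -0.0003, -0.0281] turn [-0.0009, 0.0004, 0.0003]
shift [0.0208, -0.0006, -0.0361] turn [-0.0009, 0.0004, 0.0003]
```

>>> jog_arm(
  deltas=[
    [1,[0.007,0,-0.014],[0,0,0]],
    [1,[0.015,0,-0.028],[0,0,0]],
    [1,[0.015,0,-0.028],[0,0,0]],
    [1,[0.018,0,-0.032],[0,0,0]],
    [1,[0.018,0,-0.032],[0,0,0]],
  ],
)

```text
t: 15.62
tool_pos: [0.5074, 0.2864, 0.0993]
tool_rot: [2.965, -0.076, 0.994]
contact_force: [-0.3, -0.9, -2.2]
opening: 0.0586
grip_force: 50.6
```

>>> jog_arm(
  deltas=[
    [1,[0.003,0,-0.004],[0,0,0]],
    [1,[0.003,0,-0.004],[0,0,0]],
    [1,[0.003,0,-0.004],[0,0,0]],
  ],
)

```text
t: 15.87
tool_pos: [0.5086, 0.2864, 0.0977]
tool_rot: [2.965, -0.076, 0.993]
contact_force: [-0.3, 0.2, -2.0]
opening: 0.0584
grip_force: 50.6
```

>>> jog_arm(
  deltas=[
    [1,[0.003,0,-0.004],[0,0,0]],
    [1,[0.003,0,-0.004],[0,0,0]],
    [1,[0.003,0,-0.004],[0,0,0]],
  ],
)

```text
t: 16.12
tool_pos: [0.5098, 0.2863, 0.096]
tool_rot: [2.965, -0.077, 0.993]
contact_force: [-1.0, 0.2, -2.6]
opening: 0.0587
grip_force: 50.6
```

>>> jog_arm(
  deltas=[
    [1,[0.003,-0.002,-0.003],[0,0,0]],
    [1,[0.004,-0.003,-0.003],[0,0,0]],
    [1,[0.004,-0.003,-0.003],[0,0,0]],
  ],
)

```text
t: 16.37
tool_pos: [0.5115, 0.2852, 0.0949]
tool_rot: [2.965, -0.077, 0.993]
contact_force: [-0.3, 0.1, -0.5]
opening: 0.0584
grip_force: 50.7
```

>>> jog_arm(
  deltas=[
    [1,[0.003,0,-0.003],[0,0,0]],
    [1,[0.003,0,-0.004],[0,0,0]],
    [1,[0.003,0,-0.004],[0,0,0]],
  ],
)

```text
t: 16.62
tool_pos: [0.5119, 0.2852, 0.0947]
tool_rot: [2.965, -0.079, 0.992]
contact_force: [-22.1, -4.4, 15.0]
opening: 0.0583
grip_force: 54.0
```

Contact at the expected seated height, with the force mostly along the pad normal. I'll ease off, then open and check before withdrawing.

>>> jog_arm(
  deltas=[
    [1,[-0.004,0,0.003],[0,0,0]],
    [1,[-0.004,0,0.003],[0,0,0]],
    [0.2,[-0.004,0,0.003],[0,0,0]],
    [-0.2,[-0.004,0,0.003],[0,0,0]],
    [-1,[-0.004,0,0.003],[0,0,0]],
    [-1,[-0.004,0,0.003],[0,0,0]],
    [-1,[-0.004,0,0.003],[0,0,0]],
    [-1,[-0.004,0,0.003],[0,0,0]],
  ],
)

```text
t: 17.28
tool_pos: [0.5115, 0.2853, 0.0949]
tool_rot: [2.965, -0.077, 0.995]
contact_force: [0.1, -0.2, -0.3]
opening: 0.0855
grip_force: 0.0
```

>>> jog_arm(
  deltas=[
    [-1,[-0.06,0,0.08],[0,0,0]],
    [-1,[-0.12,0,0.16],[0,0,0]],
    [-1,[-0.18,0,0.24],[0,0,0]],
    [-1,[-0.24,0,0.32],[0,0,0]],
    [-1,[-0.24,0,0.32],[0,0,0]],
    [-1,[-0.24,0,0.32],[0,0,0]],
  ],
)

```text
t: 17.78
tool_pos: [0.4155, 0.2865, 0.2268]
tool_rot: [2.967, -0.077, 1.004]
contact_force: [-0.0, 0.3, -0.7]
opening: 0.0852
grip_force: 0.0
```

```bash
python3 - <<'E'
from h import *
o=ctrl.get_obs();print(o['t'],o['tool_pos'])
c=ctrl.get_calibration("wrist");K,E=c["K"],c["extrinsics"];R=E[:3,:3];cc=-R.T@E[:3,3]
w=ctrl.get_image("wrist");t=ctrl.get_image("top");cv2.imwrite("pics/w9.png",w[:,:,::-1]);cv2.imwrite("pics/top9.png",t[:,:,::-1])
q=cv2.approxPolyDP(cv2.convexHull(blob(w,(100,120,50),(125,255,255),(260,90,370,270))),5,True).reshape(-1,2).astype(float);print(q.tolist())
r=np.radians(-3);X=np.array([.7986*np.cos(r),.7986*np.sin(r),.6018]);Y=np.array([-np.sin(r),np.cos(r),0]);n=np.cross(X,Y);org=np.array([.4582,.2863,.055])
D=np.c_[q,np.ones(len(q))]@np.linalg.inv(K).T@R;P=cc+D*(((org+.013*n-cc)@n)/(D@n))[:,None]
print('pad frame corners',np.c_[(P-org)@X,(P-org)@Y].round(4).tolist(),'mean',((P-org)@X).mean(),((P-org)@Y).mean())
a=cv2.resize(w[100:280,250:380],(433,600));b=cv2.resize(t[150:250,195:255],(360,600));cv2.imwrite("pics/c9.png",np.hstack([a,b])[:,:,::-1])
E
```

```text
17.7833 [0.41547591 0.28647357 0.22679385]
[[343.0, 131.0], [342.0, 250.0], [288.0, 252.0], [282.0, 132.0]]
pad frame corners [[0.1228, -0.0256], [0.0038, -0.0276], [0.0014, 0.0277], [0.122, 0.0296]] mean 0.0625085216069427 0.001014788208102484
```

View pics/c9.png

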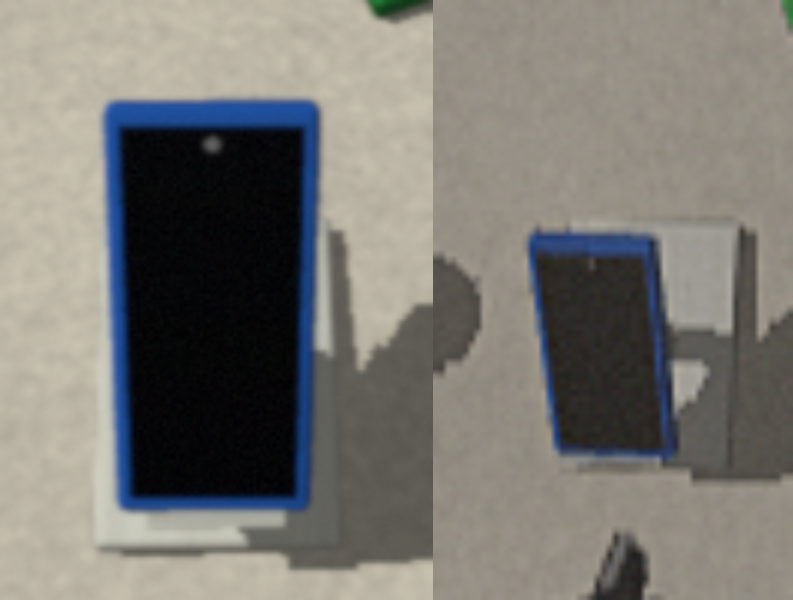

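The blue phone lies on the pad, centre at x 62.5 mm and y 1 mm in the pad frame, square and against the lip. The fingers are clear of everything.

```bash
python3 -c "
from station import ctrl
print(ctrl.finish_job())"
```

```text
the job is handed in; nothing more can be done
None
```

I laid the orange phone flat, screen up, in the tray and seated the blue phone on the charging pad (1 mm off its middle line, against the lip), then handed the job in at about 18 s; no verdict came back.

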